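# Index the scanning turntable one hole

## Robot

A 6-joint arm with a two-finger parallel gripper is mounted at the origin on the work surface. World frame = base frame: x ahead of the robot, y to its left, z up, the work surface at z = 0. Lengths are in m, angles in rad, forces in N, time in s.
With the tool pointing down it reaches from about 0.325 to 0.775 m from the base axis. Payload 5.5 kg.
Tool frame: the origin (TCP) lies midway between the tips of the shut fingers; the grasp point (between the pads) lies 19 mm behind it; z points along the fingers, y is the line along which they close (so a half turn about z gives the same grasp; the last joint's range is limited). The gripper opens to 85 mm and grips with 20 to 120 N. Pads are 22 mm wide; open, the fingers measure 114 mm over their backs; the gripper's body (76 mm by 85 mm) begins 54 mm behind the grasp point. The pads swing forward as they close: fully open they stand 13 mm farther back than shut.
Start: joints at [1.291, 0.091, 1.231, -0, 1.82, -0.057], TCP at [0.133, 0.585, 0.231] pointing down, gripper open.
Joint ranges: [-2.87, 2.87], [-0.86, 2.18], [0.17, 2.46], [-1.51, 4.65], [0.06, 2.69], [-2.65, 2.65]. Speed limits (rad/s): [2.57, 2.57, 3.01, 3.14, 3.14, 3.14].

## Interface

Orientations are given as a unit quaternion [x, y, z, w].
In Python, from bench import robot gives the robot as it stands.
- The arm moves only by the shell command python3 -m crank 'ROWS'. ROWS is JSON, a list of rows, each a list of 7 numbers: the turn, a rotation vector about the tool's x, y, z in degrees, then the shift along the tool's x, y, z in m, then the gripper command: -1 is shut, 1 is fully open, values between are in proportion. A call has 1 to 12 rows; each row is the pose to reach, as a shift and turn from the pose commanded when the call began, along the tool's axes at that moment; what a row does not reach only later rows make up. A row lasts 1/12 s, in which the tool goes at most 41.7 mm and 7.16 degrees, less where a joint would pass 70% of its speed; a pose out of reach is approached as far as the arm can. A call with a gripper value outside its range is refused whole. The fingers move at their own pace and stop on an object; the grip force is fixed at half the most. Time passes only in rows, so rows that repeat a pose let the fingers close. It gives the time, the measured TCP pose, the force, the opening and the grip force at its end, in the units of the state.
- robot.sense(): the state, without advancing time (a new reading comes with each control period).
- robot.snapshot(name): name is "scene" or "top" or "wrist"; returns the picture (400x640x3 uint8, blue, green, red); there is no depth.
- robot.camera_info(name): a dict with "fx", "fy", "cx", "cy" (pixels), "pose" (4x4, takes a point from camera to world coordinates). Camera axes: x right, y up, looking along -z (the intrinsics and any distortion apply to the point x, -y, -z); pixel columns grow to the right and rows downward; lengths in m; the calibration is good to about 2 mm. A picture is of the moment at which its call begins: read the wrist's pose just before it. camera_info takes no time and is no camera call; for the wrist camera it gives the pose at the moment of the call.
- robot.sign_off(): hands the job in; it is judged then, once.
The state is a dict: "time_s": time; "q": joint angles; "joint_velocities": joint speeds; "effort": joint torques, N m; "eef_pos": TCP position; "orientation": TCP orientation; "contact_force": force on the tool from outside, world axes, zero at the start; "wrist_torque": the same for the moment, N m; "gripper_width": finger opening in m; "gripper_force": force on a finger pad.
Only numpy, scipy, OpenCV 4.12 (cv2) and the standard library are available. Lean on these libraries where they do the work, as an engineer would, in place of code of your own. Each camera call takes 0.05 s, during which the arm holds its last target. There are 200 camera calls.

## Task

The printed bone on the scanning turntable is due for its next view. Press the spring plunger of the turntable down with the fingertips and, keeping it down, push it round to the very next hole on the side where the 3D scanner stands, then let it spring fully up so that the table is locked there. Do not turn the table the other way or past that hole, do not touch the bone model, which stays on the platter as it stands, and leave everything else on the table where it is; nothing is to be gripped or lifted.

Things in the scene. Friction and masses are not known exactly. Their poses are not given: they have to be found in the camera images.
- turntable: Fixed stand of the turntable: black round foot 284 mm across and 14 mm high, above it a half-ring aluminium index plate, 180 to 280 mm across, top 48 mm above the work surface, on the side facing roughly the robot. Origin on the turning axis at the work surface, z up, its -x axis points at the middle one of the five holes. The plate has an arc slot of radius 115 mm about the axis with five wide, roughly square holes in it, 40 degrees (0.698 rad) apart.
- rotor (a joint): Angle of the turning part (round platter 144 mm across, with an arm that carries the plunger), rad. 0 = plunger in the middle hole (every run starts so); positive = anticlockwise seen from above, which carries the plunger towards the stand's -y side (robot's right); holes at -1.396, -0.698, 0, 0.698, 1.396. Turns freely with about 0.5 N of friction at the plunger once that is pressed; locked with under 0.02 rad of play while the plunger is up (do not force it).
- plunger (a joint): How far the plunger is pressed in, m: 0 = up and locked, 0.016 = hard stop. The spring pushes back with about 3.5 N at 0 and 7.5 N at the stop. Its collar is clear of the index plate from 0.0115 on (press it right down); between holes it cannot come up above about 0.011. Let go within about 5 mm (0.045 rad) of a hole's centre, it centres itself and springs up into the hole.
- dish (a point): Centre of the plunger's top: a flat round dish for the fingertips, 48 mm across inside, with a rounded steel rim 6 mm higher than its floor (68 mm across outside). This point lies on the dish floor, 82 mm above the work surface when up, 115 mm from the turning axis; it moves with the plunger and turns with the table.
- hole_left (a point): Centre of the hole next to the middle one on the stand's +y side (robot's left), at the plate's top face, 48 mm up; the hole is about 20 mm wide. The plunger is over it at rotor = -0.698.
- hole_right (a point): The same for the hole next to the middle one on the stand's -y side (robot's right); the plunger is over it at rotor = +0.698.
- platter (a point): Centre of the platter's top, on the turning axis, 64 mm above the work surface; turns with the table.
- femur: White printed hip-end of a thigh bone on a flat foot 76 x 46 mm, 56 mm high, 0.16 kg, standing loose on the platter. Origin: centre of its underside.
- scanner: 3D scanner fixed to the work surface: a grey bar 170 mm wide with three lenses, on a post with a round foot 110 mm across; 220 mm high. Origin: centre of its foot. It stands either far left (y about 0.4) or far right (y about -0.4) of the turntable; a black lamp, of no concern, stands on the other side.
- sacrum: Bystander: white printed sacrum, a wedge 114 x 88 x 26 mm, lying. Origin: centre of its underside.
- tray: Bystander: grey printed tray 150 x 79 x 42 mm. Origin: centre of its underside.
- calipers: Bystander: digital calipers 150 x 44 x 13 mm lying beside the turntable. Origin: middle of the beam's underside.
- pen: Bystander: white pen with a blue cap, 122 mm long, 10 mm thick, lying in front of the turntable. Origin: underside, near the middle.
- puck: Bystander: white rounded plastic remote 58 x 34 x 17 mm. Origin: centre of its underside.
- vertebra: Bystander: white printed vertebra 76 x 62 x 24 mm. Origin: underside, between its body and its spine.
- can: Bystander: red spray can, 52 mm across, 150 mm high, standing beyond the turntable. Origin: centre of its underside.
Things that resemble listed ones, but are neither listed nor needed, are in the scene too. Leave any brown look-alike of the scanner alone.

How it is judged:
By the outcome, as a careful person would: the job done as asked, in the order asked, and still so for the second after the job is handed in, with the robot touching nothing.
It also fails if it takes over 38 s, if anything falls off the work surface, if the arm or the gripper's body presses on something with over 40 N, if the wrist force passes 120 N, or if a joint passes its speed limit or range.

## Working session

There is one attempt and no reset: what is moved stays moved. The work goes in short steps, Python scripts to look and compute and a shell command to move; the robot and the scene stay as the last step left them, time stands still between calls to the robot, and variables do not carry over. Pictures are saved under pics/ and viewed, at most 10 in all, crops included, and the job is handed in when it is done.

```bash
mkdir -p pics; ls; python3 - <<'E'
from bench import robot
import cv2
s=robot.sense();print(s['time_s'],s['eef_pos'],s['orientation'],s['gripper_width'])
for n in("scene","top"):
    cv2.imwrite(f"pics/{n}0.png",robot.snapshot(n));i=robot.camera_info(n);print(n,i)
E
```

```text
pics
0.0 [0.13249885 0.58489842 0.23015617] [ 1.11155008e-01  9.93802609e-01 -9.53689933e-04 -1.68003267e-04] 0.08519656262592104
scene {'fx': 481.7344477292412, 'fy': 481.7344477292412, 'cx': 332.98689996819337, 'cy': 207.05226309923083, 'pose': array([[-0.47947614, -0.59184679,  0.64793519,  1.57626456],
       [ 0.87740397, -0.30962242,  0.36646449,  0.59997633],
       [-0.01627557,  0.74421189,  0.66774529,  1.20538286],
       [ 0.        ,  0.        ,  0.        ,  1.        ]])}
top {'fx': 443.76310888463036, 'fy': 443.76310888463036, 'cx': 331.9799608778799, 'cy': 193.18189504684207, 'pose': array([[-0.02385242,  0.99823175, -0.05444659,  0.40997912],
       [-0.99947348, -0.02261297,  0.02326836,  0.0082303 ],
       [ 0.02199602,  0.05497293,  0.99824554,  1.26642687],
       [ 0.        ,  0.        ,  0.        ,  1.        ]])}
```

View pics/scene0.png

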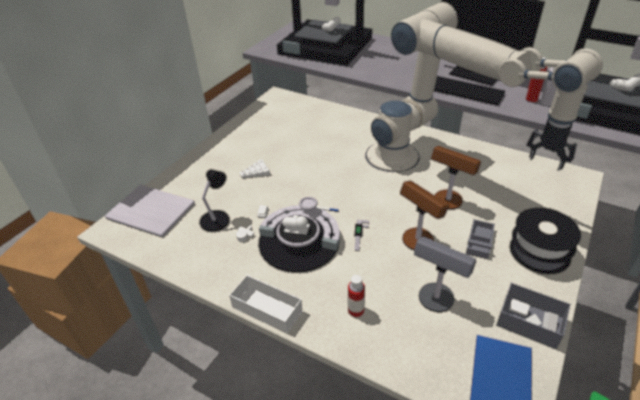

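View pics/top0.png

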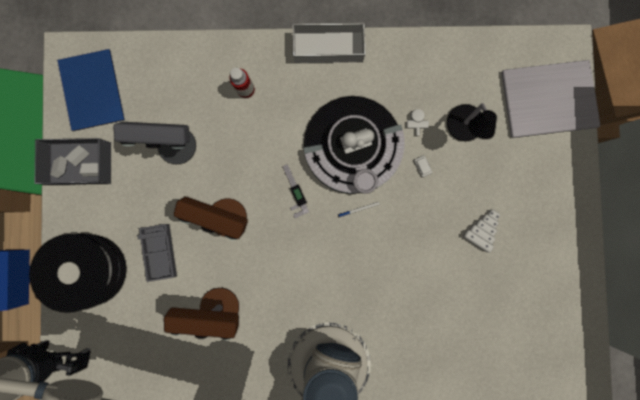

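The grey scanner stands on the robot's left, at about (150,137) in the top view. The black lamp is on the right at (470,122). So the target is hole_left, rotor -0.698. The dish is at about (364,181) and the turntable centre about (353,143). Next I'll measure these precisely.

```bash
cat > h.py <<'E'
import numpy as np,cv2
from bench import robot
def ray(i,u,v):
    P=i['pose'];d=P[:3,:3]@np.array([(u-i['cx'])/i['fx'],-(v-i['cy'])/i['fy'],-1]);return P[:3,3],d
def onz(i,u,v,z):
    o,d=ray(i,u,v);return (o+d*(z-o[2])/d[2])
def proj(i,p):
    P=i['pose'];c=P[:3,:3].T@(np.array(p)-P[:3,3]);return np.array([i['cx']+i['fx']*c[0]/-c[2],i['cy']-i['fy']*c[1]/-c[2]])
def circ(i,c,r,n=60):
    return np.array([proj(i,[c[0]+r*np.cos(a),c[1]+r*np.sin(a),c[2]]) for a in np.linspace(0,2*np.pi,n)])
E
python3 - <<'E'
from h import *
i=robot.camera_info('top');im=cv2.imread('pics/top0.png')
g=im.max(2)
# black foot: convex hull upper arc
m=(g<45).astype(np.uint8);m[:, :290]=0;m[:,415:]=0;m[:85]=0;m[215:]=0
k=max(cv2.findContours(m,cv2.RETR_EXTERNAL,cv2.CHAIN_APPROX_NONE)[0],key=cv2.contourArea)[:,0]
k=k[(k[:,1]<135)]
w=np.array([onz(i,u,v,.014)[:2] for u,v in k])
from scipy.optimize import least_squares
f=least_squares(lambda p:np.hypot(*(w-p).T)-.142,[.53,-.04],loss='soft_l1',f_scale=.002)
c=f.x;print('centre',c,'res',np.abs(f.fun).mean(),len(w))
d=onz(i,364,181,.088);print('dish guess',d,np.hypot(*(d[:2]-c)))
v=im.copy()[85:215,280:440];s=5
v=cv2.resize(v,None,fx=s,fy=s,interpolation=cv2.INTER_CUBIC)
v=cv2.convertScaleAbs(v,alpha=1.5)
for cc,r,col in(((*c,.014),.142,(0,0,255)),((*c,.064),.072,(0,255,0)),((*c,.048),.14,(255,255,0)),(d,.034,(255,0,255))):
    q=(circ(i,cc,r)-[280,85]+.5)*s
    cv2.polylines(v,[q.astype(np.int32)],True,col,1)
cv2.imwrite('pics/t1.png',v[:600])
E
```

```text
centre [ 0.60615864 -0.08018842] res 0.020718144291738978 189
dish guess [ 0.50486473 -0.10545819  0.088     ] 0.10439835904187611
```

View pics/t1.png

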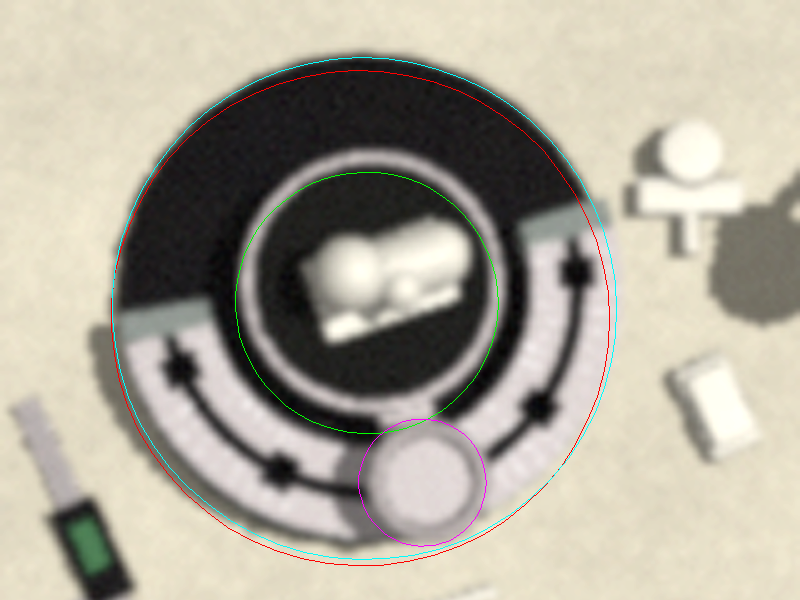

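The overlay shows the foot fit is slightly off. The platter ring is centred at view (371,281), the dish at (424,482), and the four visible holes at (180,369), (281,470), (538,408) and (577,272). I'll fit the stand from these holes instead.

```bash
python3 - <<'E'
from h import *
from scipy.optimize import least_squares
i=robot.camera_info('top')
px=lambda x,y:(x/5+280-.4,y/5+85-.4)
H=[onz(i,*px(*p),.048)[:2] for p in((180,369),(281,470),(538,408),(577,272))]
A=np.array([-80,-40,40,80])*np.pi/180   # +y side = rotor negative first
def model(p): return [np.array([p[0],p[1]])-.115*np.array([np.cos(p[2]+a),np.sin(p[2]+a)]) for a in A]
f=least_squares(lambda p:np.ravel(np.array(model(p))-H),[.6,-.04,0])
x,y,y0=f.x;print('stand',f.x,'res mm',f.fun*1e3)
print('platter',onz(i,*px(371.5,281),.064))
print('dish seen',onz(i,*px(424,481),.086),'model',x-.115*np.cos(y0),y-.115*np.sin(y0))
for a in range(0,-50,-10):
    t=y0+np.radians(a);print(a,x-.115*np.cos(t),y-.115*np.sin(t))
s=robot.sense();from scipy.spatial.transform import Rotation as R
print(R.from_quat(s['orientation']).as_matrix())
E
```

```text
stand [ 0.61796482 -0.08386433  0.21943014] res mm [ 0.24107788 -0.42037909 -0.54208588  0.76627057  0.33919198 -0.42288821
 -0.03818398  0.07699673]
platter [ 0.61765179 -0.08317415  0.064     ]
dish seen [ 0.5055382  -0.10673702  0.086     ] model 0.5057223317410436 -0.10889677883374065
0 0.5057223317410436 -0.10889677883374065
-10 0.5030807083220546 -0.08902577587618096
-20 0.5039297805504902 -0.06899794501065794
-30 0.5082437497963403 -0.049421821743449106
-40 0.5158915382870439 -0.03089221667403222
[[-9.75275088e-01  2.20993795e-01 -4.94780565e-04]
 [ 2.20994321e-01  9.75273637e-01 -1.68633799e-03]
 [ 1.09876210e-04 -1.75398712e-03 -9.99998456e-01]]
```

```bash
python3 -m crank '[[0,0,0,0,0,-0.04,-1],[0,0,0,0,0,-0.08,-1],[0,0,0,0,0,-0.10,-1],[0,0,0,-0.026,-0.03,-0.10,-1],[0,0,0,-0.053,-0.06,-0.10,-1],[0,0,0,-0.079,-0.09,-0.10,-1],[0,0,0,-0.105,-0.12,-0.10,-1],[0,0,0,-0.131,-0.15,-0.10,-1],[0,0,0,-0.157,-0.18,-0.10,-1],[0,0,0,-0.183,-0.21,-0.10,-1],[0,0,0,-0.209,-0.24,-0.10,-1],[0,0,0,-0.235,-0.27,-0.10,-1]]' && python3 -m crank '[[0,0,0,-0.026,-0.03,0,-1],[0,0,0,-0.053,-0.06,0,-1],[0,0,0,-0.079,-0.09,0,-1],[0,0,0,-0.105,-0.12,0,-1],[0,0,0,-0.131,-0.15,0,-1],[0,0,0,-0.157,-0.18,0,-1],[0,0,0,-0.183,-0.21,0,-1],[0,0,0,-0.209,-0.24,0,-1],[0,0,0,-0.235,-0.27,0,-1],[0,0,0,-0.26,-0.297,0,-1],[0,0,0,-0.282,-0.323,0,-1],[0,0,0,-0.282,-0.323,0,-1]]'
```

```text
time_s: 1.1
eef_pos: [0.3024, 0.2681, 0.3309]
orientation: [0.111, 0.994, -0.0, -0.0]
contact_force: [0.5, 1.5, -0.9]
gripper_width: -0.0002
gripper_force: 0.0
time_s: 2.1
eef_pos: [0.5072, -0.1123, 0.3281]
orientation: [0.114, 0.993, -0.001, -0.002]
contact_force: [0.1, -0.6, 0.1]
gripper_width: 0.0002
gripper_force: 0.0
```

```bash
python3 -m crank '[[0,0,0,0,0.002,0.04,-1],[0,0,0,0.001,0.003,0.08,-1],[0,0,0,0.001,0.003,0.12,-1],[0,0,0,0.001,0.003,0.16,-1],[0,0,0,0.001,0.003,0.19,-1],[0,0,0,0.001,0.003,0.21,-1],[0,0,0,0.001,0.003,0.21,-1],[0,0,0,0.001,0.003,0.21,-1]]'; python3 - <<'E'
from h import *
s=robot.sense();print(s['eef_pos'],s['contact_force'])
a=robot.camera_info('wrist');im=robot.snapshot('wrist')
for z in(.082,.088):
  q=circ(a,(.5057,-.108,z),.034 if z>.085 else .024);cv2.polylines(im,[q.astype(np.int32)],True,(255,0,255),1)
u=proj(a,s['eef_pos']);cv2.circle(im,tuple(int(t) for t in u),3,(0,0,255),-1)
t=robot.snapshot('scene')[160:280,230:380];t=cv2.resize(t,None,fx=4,fy=4)
v=np.zeros((800,800,3),np.uint8)
w=cv2.resize(im,(480,300));cv2.imwrite('pics/w1.png',np.vstack([w,cv2.resize(t[:,:600],(480,290))]))
E
```

```text
time_s: 2.77
eef_pos: [0.5046, -0.1039, 0.1203]
orientation: [0.111, 0.994, 0.0, -0.001]
contact_force: [1.0, -0.4, 1.0]
gripper_width: -0.0001
gripper_force: 0.0
[ 0.5046289  -0.10386     0.12028519] [ 0.97467131 -0.3784556   1.04965637]
```

View pics/w1.png

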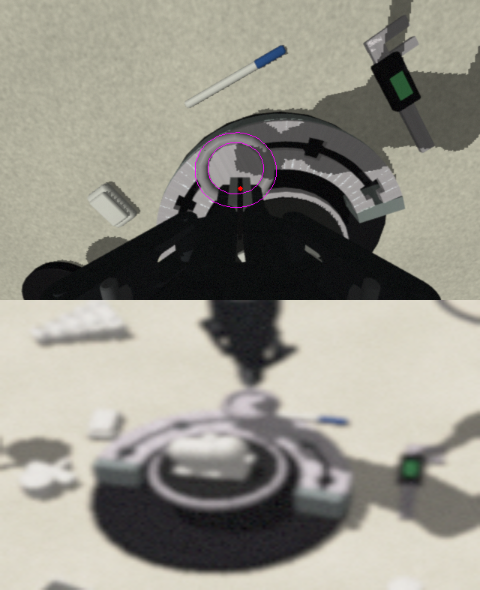

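The predicted dish circle lies on the real dish, which is centred at about (235,170) in the wrist view. The fingertips are 4 mm off centre and nothing is in contact yet. I'll centre them and press down.

```bash
python3 -m crank '[[0,0,0,-0.002,-0.004,0.005,-1],[0,0,0,-0.002,-0.004,0.02,-1],[0,0,0,-0.002,-0.004,0.03,-1],[0,0,0,-0.002,-0.004,0.036,-1],[0,0,0,-0.002,-0.004,0.04,-1],[0,0,0,-0.002,-0.004,0.044,-1],[0,0,0,-0.002,-0.004,0.044,-1],[0,0,0,-0.002,-0.004,0.044,-1]]';python3 -m crank '[[0,0,0,0,0,0.003,-1],[0,0,0,0,0,0.006,-1],[0,0,0,0,0,0.008,-1],[0,0,0,0,0,0.008,-1],[0,0,0,0,0,0.008,-1]]'
```

```text
time_s: 3.53
eef_pos: [0.5065, -0.1088, 0.0781]
orientation: [0.111, 0.994, -0.0, 0.0]
contact_force: [-3.3, 0.2, 4.3]
gripper_width: 0.0003
gripper_force: 2.1
time_s: 3.95
eef_pos: [0.5069, -0.1089, 0.0706]
orientation: [0.111, 0.994, -0.0, 0.001]
contact_force: [-4.1, 0.1, 6.8]
gripper_width: -0.0001
gripper_force: 3.1
```

```bash
python3 -m crank '[[0,0,0,0,0,0.002,-1],[0,0,0,0,0,0.004,-1],[0,0,0,0,0,0.005,-1],[0,0,0,0,0,0.005,-1],[0,0,0,0,0,0.005,-1]]'
```

```text
time_s: 4.37
eef_pos: [0.507, -0.1091, 0.066]
orientation: [0.111, 0.994, -0.0, 0.001]
contact_force: [-4.6, 0.1, 7.0]
gripper_width: 0.0006
gripper_force: 3.7
```

```bash
python3 -m crank '[[0,0,0,0.002,0.0046,0,-1],[0,0,0,0.0038,0.0093,0,-1],[0,0,0,0.0055,0.014,0,-1],[0,0,0,0.0069,0.0188,0,-1],[0,0,0,0.008,0.0237,0,-1],[0,0,0,0.009,0.0286,0,-1],[0,0,0,0.0099,0.0335,0,-1],[0,0,0,0.0106,0.0385,0,-1],[0,0,0,0.0106,0.0385,0,-1],[0,0,0,0.0106,0.0385,0,-1]]'; python3 - <<'E'
from h import *
i=robot.camera_info('scene')
for n in ('scene','top'):
  im=robot.snapshot(n);t=im[160:280,230:380] if n=='scene' else im[90:210,290:440]
  globals()[n]=cv2.resize(t,(500,400))
w=cv2.resize(robot.snapshot('wrist'),(320,200))
cv2.imwrite('pics/p2.png',cv2.resize(np.hstack([scene,top]),(800,320)))
cv2.imwrite('pics/p2w.png',w)
a=np.vstack([cv2.resize(np.hstack([scene,top]),(800,320)),np.hstack([cv2.resize(w,(432,270)),np.zeros((270,368,3),np.uint8)])]);cv2.imwrite('pics/p2.png',a)
E
```

```text
time_s: 5.2
eef_pos: [0.5064, -0.0685, 0.0666]
orientation: [0.111, 0.994, 0.0, 0.002]
contact_force: [0.2, 0.5, 7.3]
gripper_width: 0.0003
gripper_force: 3.6
```

View pics/p2.png

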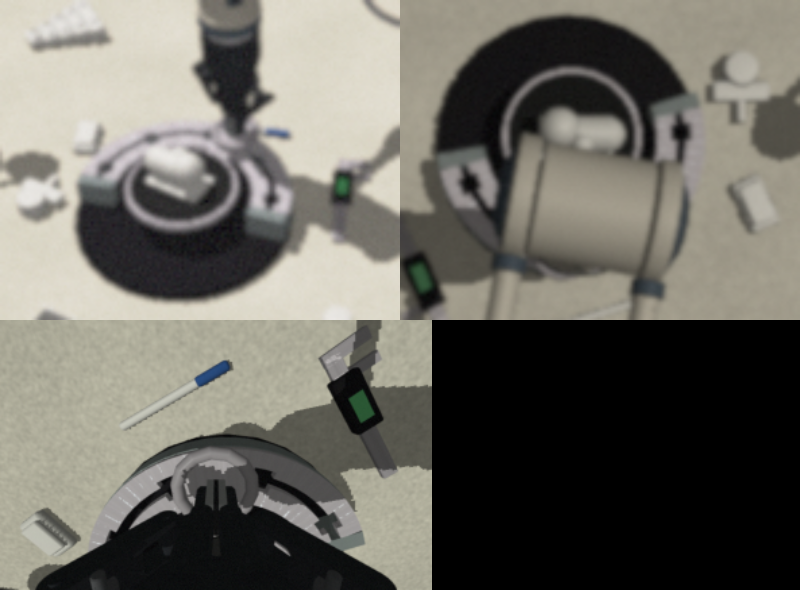

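The dish is following: in the wrist view it is at (215,475) with the fingertips still in it, and the femur is turning with the table. Continuing to just short of the hole.

```bash
python3 -m crank '[[0,0,0,0.0004,0.005,0,-1],[0,0,0,0.0004,0.01,0,-1],[0,0,0,0.0003,0.015,0,-1],[0,0,0,0.0001,0.02,0,-1],[0,0,0,-0.0005,0.025,0,-1],[0,0,0,-0.0012,0.03,0,-1],[0,0,0,-0.002,0.034,0,-1],[0,0,0,-0.003,0.038,0,-1],[0,0,0,-0.003,0.038,0,-1],[0,0,0,-0.003,0.038,0,-1]]'; python3 - <<'E'
from h import *
c=np.array([.618,-.0838]);y0=.2194
a=robot.camera_info('wrist');im=robot.snapshot('wrist')
p=robot.sense()['eef_pos'];r=p[:2]-c;print('tip rotor deg',np.degrees(np.arctan2(-r[1],-r[0])-y0),'rad',np.hypot(*r))
for z in(.066,.072):
  t=y0-.698
  q=circ(a,(c[0]-.115*np.cos(t),c[1]-.115*np.sin(t),z),.034 if z>.07 else .024);cv2.polylines(im,[q.astype(np.int32)],True,(255,0,255),1)
v=cv2.resize(im[130:310,180:480],(800,480),interpolation=cv2.INTER_CUBIC);cv2.imwrite('pics/w3.png',v)
E
```

```text
time_s: 6.18
eef_pos: [0.5178, -0.032, 0.0666]
orientation: [0.111, 0.994, 0.0, 0.002]
contact_force: [0.4, 1.2, 7.9]
gripper_width: 0.0004
gripper_force: 3.6
tip rotor deg -39.875688696872714 rad 0.11278016514567636
```

View pics/w3.png

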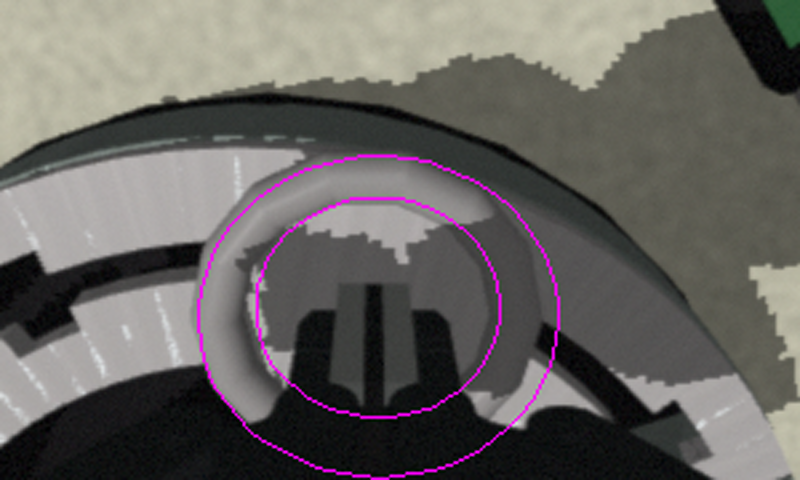

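The dish outline (193–542 px, centre 368) is about 10 px, or 2 mm, short of the predicted hole position (378). I'll nudge it 1.5 mm and let it rise slowly, straight up.

```bash
python3 -m crank '[[0,0,0,-0.0002,0.0008,0,-1],[0,0,0,-0.0003,0.0016,0,-1],[0,0,0,-0.0003,0.0016,0,-1],[0,0,0,-0.0003,0.0016,-0.002,-1],[0,0,0,-0.0003,0.0016,-0.004,-1],[0,0,0,-0.0003,0.0016,-0.006,-1],[0,0,0,-0.0003,0.0016,-0.008,-1],[0,0,0,-0.0003,0.0016,-0.010,-1],[0,0,0,-0.0003,0.0016,-0.012,-1],[0,0,0,-0.0003,0.0016,-0.014,-1],[0,0,0,-0.0003,0.0016,-0.014,-1]]'
```

```text
time_s: 7.15
eef_pos: [0.5177, -0.0306, 0.0795]
orientation: [0.111, 0.994, 0.0, 0.001]
contact_force: [3.2, 1.2, 4.0]
gripper_width: 0.0003
gripper_force: 1.9
```

The plunger is still following at 2.5 mm depth with 4 N, so it has entered the hole. Lifting clear.

```bash
python3 -m crank '[[0,0,0,0,0,-0.003,-1],[0,0,0,0,0,-0.006,-1],[0,0,0,0,0,-0.015,-1],[0,0,0,0,0,-0.035,-1],[0,0,0,0,0,-0.07,-1],[0,0,0,0,0,-0.11,-1],[0,0,0,0,0,-0.15,-1],[0,0,0,0,0,-0.19,-1],[0,0,0,0,0,-0.22,-1]]' && python3 -m crank '[[0,0,0,0.03,0.03,0,-1],[0,0,0,0.06,0.06,0,-1],[0,0,0,0.08,0.09,0,-1],[0,0,0,0.1,0.12,0,-1],[0,0,0,0.12,0.15,0,-1],[0,0,0,0.14,0.18,0,-1],[0,0,0,0.16,0.21,0,-1],[0,0,0,0.18,0.24,0,-1],[0,0,0,0.18,0.24,0,-1],[0,0,0,0.18,0.24,0,-1]]'; python3 - <<'E'
from h import *
s=robot.snapshot('scene');t=robot.snapshot('top');i=robot.camera_info('top')
v=cv2.convertScaleAbs(cv2.resize(t[90:210,290:440],(600,480),interpolation=cv2.INTER_CUBIC),alpha=1.4)
c=np.array([.618,-.0838]);a=.2194-.698
for z,col in((.088,(255,0,255)),(.072,(0,255,0))):
  q=(circ(i,(c[0]-.115*np.cos(a),c[1]-.115*np.sin(a),z),.034)-[290,90]+.5)*4;cv2.polylines(v,[q.astype(np.int32)],True,col,1)
cv2.imwrite('pics/f.png',v);cv2.imwrite('pics/fs.png',s)
E
```

```text
time_s: 7.9
eef_pos: [0.5161, -0.0309, 0.3019]
orientation: [0.111, 0.994, -0.0, 0.001]
contact_force: [1.2, 0.3, 0.8]
gripper_width: -0.0003
gripper_force: 0.0
time_s: 8.73
eef_pos: [0.393, 0.2441, 0.2979]
orientation: [0.109, 0.994, -0.001, -0.001]
contact_force: [0.8, 0.2, 0.4]
gripper_width: 0.0003
gripper_force: 0.0
```

View pics/f.png

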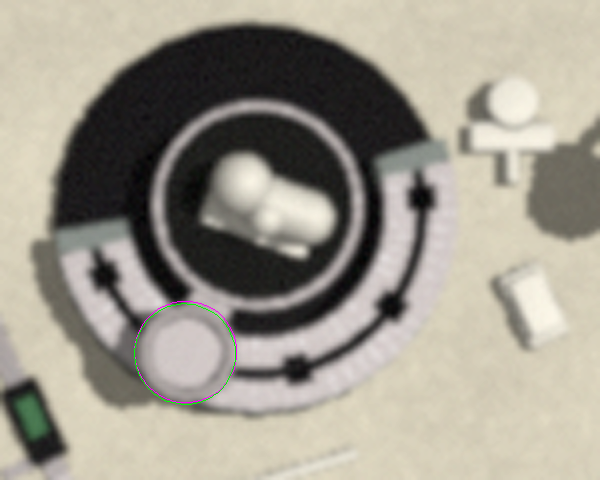

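View pics/fs.png

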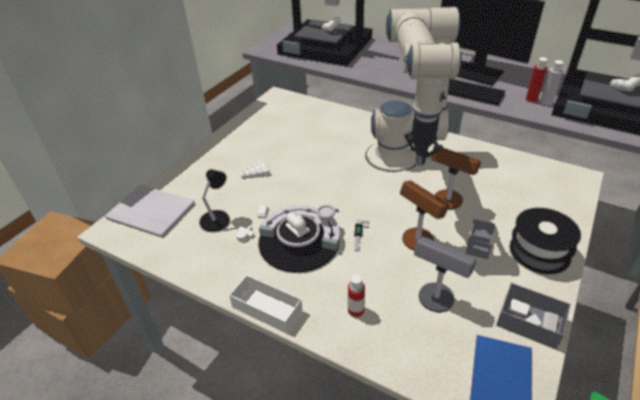

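The top view shows the dish on the left hole at (186,352), matching the prediction. The other four holes are free and the femur is standing on the platter. The scene view shows everything else in place and the robot clear.

```bash
python3 -c "
from bench import robot
print(robot.sense()['contact_force'],robot.sign_off())"
```

```text
the job is handed in; nothing more can be done
[-0.47113203 -0.87988955  0.45024497] None
```

I pressed the plunger down, turned it one hole to the scanner side (robot's left) and let it spring up there; the final pictures show it on that hole with the femur standing and everything else in place, and the job is handed in.

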